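# Load a sample cassette under the reader's spring flap

## Robot

A 6-joint arm with a two-finger parallel gripper is mounted at the origin on the work surface. World frame = base frame: x ahead of the robot, y to its left, z up, the work surface at z = 0. Lengths are in m, angles in rad, forces in N, time in s.
With the tool pointing down it reaches from about 0.35 to 0.975 m from the base axis. Payload 4.9 kg.
Tool frame: the origin (TCP) lies on the front face of the gripper's body, between the roots of the fingers; the fingertips stand ctrl.finger_overhang ahead of it and the grasp point (between the pads) lies 54 mm ahead of it (ctrl.finger_overhang is the distance from the TCP to the fingertips, in m); z points along the fingers, y is the line along which they close (so a half turn about z gives the same grasp; the last joint's range is limited). The gripper opens to 85 mm and grips with 20 to 120 N. Pads are 22 mm wide; open, the fingers measure 114 mm over their backs; the gripper's body (76 mm by 85 mm) begins 54 mm behind the grasp point. The pads swing forward as they close: fully open they stand 13 mm farther back than shut.
Start: joints at [-1.247, 0.053, 1.613, -0, 1.476, -0.119], TCP at [0.268, -0.565, 0.304] pointing down, gripper open.
Joint ranges: [-3.01, 3.01], [-1.01, 2.22], [0.06, 2.58], [-1.02, 4.17], [0.09, 2.62], [-3.14, 3.14]. Speed limits (rad/s): [2.57, 2.57, 3.14, 3.14, 3.14, 3.14].

## Interface

Orientations are given as a rotation vector (axis times angle).
In Python, from station import ctrl, vision gives the robot as it stands. The module is installed in compiled form; this text tells all that it offers.
- The arm moves only by the tool drive_tool, never from a script. Its argument "rows" is a list of rows, each a list of 2 entries, a list of its own where there are three numbers: the shift along the tool's x, y, z in m, then the turn about the tool's z in rad. A call has 1 to 10 rows; each row shifts and turns the commanded pose from where the row before left it, along the tool's axes as they then stand; what a row does not reach is not made up. A row lasts 1/10 s, in which the tool goes at most 50 mm and 8.59 degrees, less where a joint would pass 70% of its speed; a pose out of reach is approached as far as the arm can. A call with a gripper value outside its range is refused whole. "jaw" is the closure, from 0 (fully open) to 1 (shut), set as the call begins (left out, the last holds). The fingers move at their own pace and stop on an object; "grip_force" is the grip in N (left out, the last holds). Time passes only in rows, so rows that do not move let the fingers close. It gives the time, the measured TCP pose, the force, the opening and the grip force at its end, in the units of the state.
- ctrl.get_obs(): the state, without advancing time (a new reading comes with each control period).
- vision.get_image(name): name is "scene" or "top" or "wrist"; returns a dict with "image" (384x512x3 uint8, blue, green, red), "vertical_fov" (degrees; the focal length in pixels is half the picture's height over the tangent of half this angle, whatever the lens; pixels are square), "cx", "cy" (the principal point, pixels), "dist_coeffs" ([k1, k2, p1, p2, k3] as OpenCV has them; the pictures are not rectified), "R" (3x3) and "t" (3): a world point X has camera coordinates R X + t. Camera axes: x right, y down, z forward; pixel columns grow to the right and rows downward; lengths in m; the calibration is good to about 2 mm. A picture is of the moment at which its call begins. There is no depth.
- ctrl.finish_job(): hands the job in; it is judged then, once.
The state is a dict: "t": time; "q": joint angles; "dq": joint speeds; "effort": joint torques, N m; "tool_pos": TCP position; "tool_rot": TCP orientation; "contact_force": force on the tool from outside, world axes, zero at the start; "wrist_torque": the same for the moment, N m; "opening": finger opening in m; "grip_force": force on a finger pad.
Only numpy, scipy, OpenCV 4.12 (cv2) and the standard library are available. Lean on these libraries where they do the work, as an engineer would, in place of code of your own. Each camera call takes 0.05 s, during which the arm holds its last target. There are 200 camera calls.

## Task

Load the white sample cassette into the bench reader: with one fingertip press the steel bar beside the lane down and keep it pressed so that the spring flap stays open, and with the other fingertip push the cassette along its lane, under the raised flap, right into the bay. Then let go of the bar so that the flap shuts fully behind the cassette, and move clear. Only push: do not lift or tip the cassette, and leave the jar, the tip box and the small tube rack where they stand.

Things in the scene. Friction and masses are not known exactly. Their poses are not given: they have to be found in the camera images.
- dock: Fixed loading dock of a bench reader. Origin on the bench, in the plane of the bay's mouth (front of the flap's lip), under the flap's hinge line. x: loading direction, into the bay; y: left; z up. 'Dock' numbers below are mm in this frame. Hinge shaft along x at y 0, height 30; bearing blocks on it at x -192 and 74, 16 wide, tops at height 38.
- lane (a point): Middle of the lane's deck, on its top face (dock x -100, y -48, height 6). The lane runs along dock x from -190 to the back stop, between two rails with inner faces at dock y -18 and -78, tops at height 20.
- bay_stop (a point): Back stop at the end of the lane: dock x 76, y -48, height 21, on the front face of the white reader body (46 high, dock x 76 to 216, y -112 to 88).
- flap (a joint): Angle of the steel flap about the shaft, rad: 0 shut (its spring returns it), stop at 0.45. A see-saw: pressing the bar left of the shaft down lifts roof and lip on the right. Above 0.17 the lip clears the cassette; 0.3 is a good opening (bar 11 mm down at 36 mm from the shaft). About 2 N start it, 4 to 5 N hold it at 0.3. Shut, the lip blocks the cassette.
- bar (a point): On the top face of the flap's press bar, 36 mm left of the shaft, dock x -80. The bar is a plate 3 mm thick, dock x -190 to 30, y 0 to 58, top at height 30 when shut. Press it anywhere along its length; a fingertip can slide along it while pressing. Level fingertips, centres about 75 mm apart across the shaft, reach bar and lane (dock y 36 and -39) together.
- lip (a point): Middle of the lower edge of the flap's lip, an upright plate across the outer part of the mouth: dock x 0 to 4, y -80 to -58, lower edge at height 26 when shut. From lip to shaft (dock y -58 to 0) the flap is cut away up to x 30, so a finger at about y -39 can follow the cassette past the lip.
- roof (a point): Middle of the underside of the flap's roof over the bay: dock x 30 to 78, y -80 to 0, 3 mm thick, underside at height 39 when shut. A tongue 22 wide along its right edge joins it to the lip. At 0.3 rad the flap's right edge stands about 66 high.
- cassette_mid (a point): Centre (half-way up) of the cassette, a loose white block 60 long (its x, along the lane), 56 wide, 30 high, nine grey wells on top, about 120 g. It stands on the lane's deck between the rails, top at height 36. The flap can shut behind it when its rear face is past the lip: centre at dock x 34 to 46 (46: against the back stop).
- jar: Bystander: capped jar, 52 diameter, 75 high. Origin at the centre of its underside.
- tipbox: Bystander: clear tip box with a yellow lid, 80 x 55 x 62 high. Origin at the centre of its underside.
- tuberack: Bystander: small green rack with white tubes, 90 x 50 x 44 high. Origin at the centre of its underside.
Mind the look-alikes: they are no part of the job. Leave any orange look-alike of the part that bears cassette_mid alone.

How it is judged:
By the outcome, as a careful person would: the job done as asked, in the order asked, and still so for the second after the job is handed in, with the robot touching nothing.
It also fails if it takes over 43 s, if anything falls off the work surface, if the arm or the gripper's body presses on something with over 40 N, if the wrist force passes 120 N, or if a joint passes its speed limit or range.

## Working session

There is one attempt and no reset: what is moved stays moved. The work goes in short steps, Python scripts to look and compute and a tool call to move; the robot and the scene stay as the last step left them, time stands still between calls to the robot, and variables do not carry over. Pictures are saved under pics/ and viewed, at most 11 in all, crops included, and the job is handed in when it is done.

Besides the shell and the picture viewer there is one more tool, called after "Emit:" as name(argument=value, ...) on one line, values as JSON. drive_tool: Moves the arm, as the interface text tells. Its arguments: {"type":"object","properties":{"rows":{"type":"array","items":{"type":"array"}},"jaw":{"type":"number"},"grip_force":{"type":"number"}},"required":["rows"]}

```bash
mkdir -p pics
python3 - <<'E'
from station import ctrl, vision
import cv2,numpy as np
o=ctrl.get_obs();print({k:np.round(v,3).tolist() for k,v in o.items()},ctrl.finger_overhang)
for n in("scene","top"):
    d=vision.get_image(n);cv2.imwrite(f"pics/{n}0.png",d["image"])
    print(n,d["vertical_fov"],d["cx"],d["cy"],d["dist_coeffs"],np.round(d["R"],3).tolist(),d["t"])
    np.savez(f"{n}.npz",**d)
a=[cv2.imread(f"pics/{n}0.png") for n in("scene","top")]
cv2.imwrite("pics/top_big.png",cv2.resize(a[1],(800,600),interpolation=cv2.INTER_CUBIC))
E
```

```text
{'t': 0.0, 'q': [-1.247, 0.053, 1.614, -0.0, 1.476, -0.119], 'dq': [-0.001, 0.001, -0.0, 0.001, 0.001, 0.001], 'effort': [0.001, -39.368, -37.017, 0.0, 0.007, -0.0], 'tool_pos': [0.268, -0.564, 0.303], 'tool_rot': [-3.063, -0.689, 0.0], 'contact_force': [0.481, -0.0, 0.007], 'wrist_torque': [-0.051, 0.036, 0.035], 'grip_force': 0.0, 'opening': 0.086} 0.0726
scene 48.4959508265604 253.32473014466746 192.78375807516463 [-0.10650029  0.          0.          0.          0.        ] [[-0.594, 0.804, 0.018], [0.558, 0.428, -0.712], [-0.58, -0.413, -0.702]] [ 0.34566488 -0.31478982  1.42204982]
top 43.924478264040985 251.28451840452664 182.98294555328198 [-0.09805031  0.          0.          0.          0.        ] [[0.027, -1.0, -0.014], [-0.981, -0.024, -0.193], [0.193, 0.019, -0.981]] [0.00227268 0.59932518 0.88089798]
```

View pics/top_big.png

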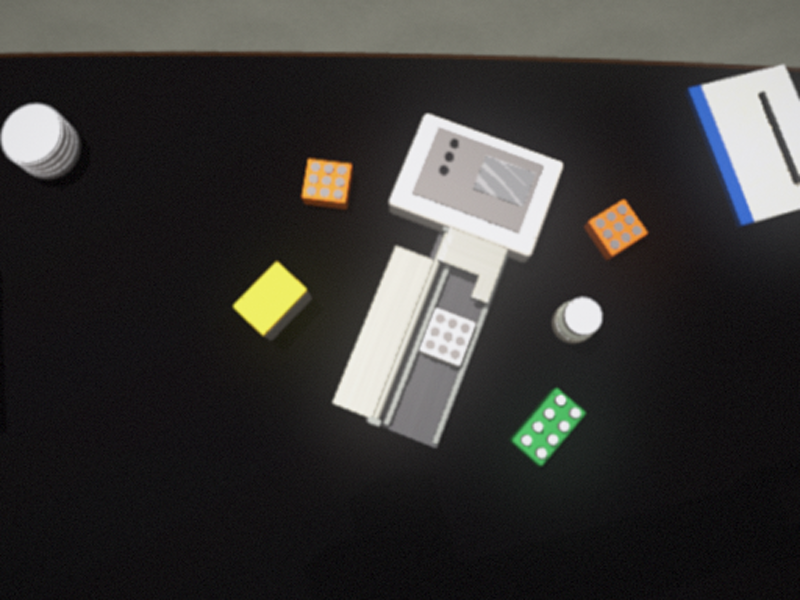

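View pics/scene0.png

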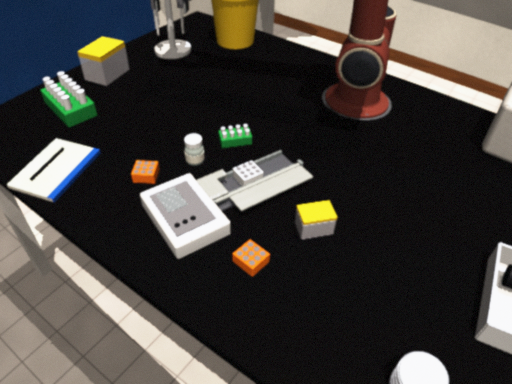

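The top picture shows the dock in the centre, with the press bar to the left of the lane. Cassette candidates in the 800x600 view are the white block on the lane (447,337) and orange look-alikes at (327,183) and (616,228). I choose the white one and will check it in a close crop.

Run:
```python
import cv2
a=cv2.imread("pics/top0.png")[140:290,200:340]
cv2.imwrite("pics/crop1.png",cv2.resize(a,None,fx=4,fy=4,interpolation=cv2.INTER_CUBIC))
```

```text
(no output)
```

View pics/crop1.png

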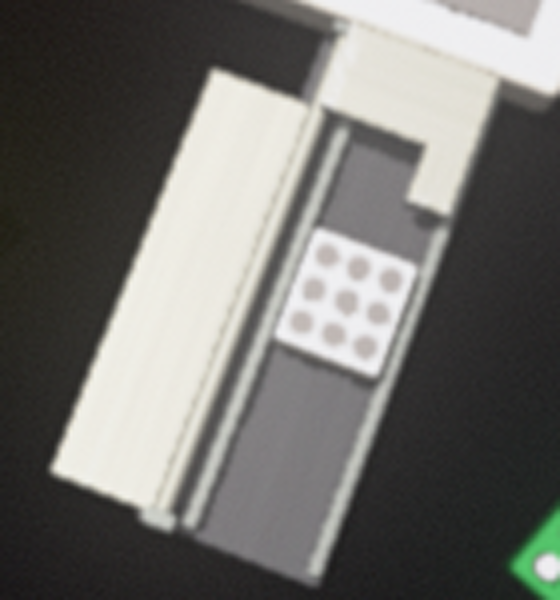

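The white block is confirmed as nine grey wells on the lane. Its top corners in the crop are (277,338), (379,378), (317,228) and (418,264). The bar corners are (52,470) and (213,70), and the lip front is from (408,200) to (447,214).

```bash
cat > h.py <<'E'
import numpy as np,cv2
from scipy.optimize import least_squares
def cam(d):
    f=192/np.tan(np.radians(float(d["vertical_fov"]))/2)
    return np.array([[f,0,float(d["cx"])],[0,f,float(d["cy"])],[0,0,1]]),np.array(d["dist_coeffs"],float),np.array(d["R"]),np.array(d["t"],float)
def proj(d,X):
    K,D,R,t=cam(d);return cv2.projectPoints(np.atleast_2d(np.asarray(X,float)),cv2.Rodrigues(R)[0],t,K,D)[0][:,0]
def ray(d,px,z):
    K,D,R,t=cam(d);u=cv2.undistortPoints(np.array(px,float).reshape(-1,1,2),K,D)[:,0]
    v=np.c_[u,np.ones(len(u))]@R;c=-R.T@t
    return c+v*((z-c[2])/v[:,2])[:,None]
def d2w(p,X):
    X=np.atleast_2d(X)/1000.;c,s=np.cos(p[2]),np.sin(p[2])
    return np.c_[p[0]+c*X[:,0]-s*X[:,1],p[1]+s*X[:,0]+c*X[:,1],X[:,2]]
def w2d(p,W):
    W=np.atleast_2d(W);c,s=np.cos(p[2]),np.sin(p[2]);a=W[:,0]-p[0];b=W[:,1]-p[1]
    return 1000*np.c_[c*a+s*b,-s*a+c*b,W[:,2]]
E
python3 - <<'E'
from h import *
d=np.load("top.npz")
D=[[-190,58,30],[30,58,30],[0,-80,42],[0,-58,42],[30,-58,42],[-190,-80,20]]
P=np.array([[52,470],[213,70],[447,214],[408,200],[425,145],[318,583]])/4+[200-.4,140-.4]
r=least_squares(lambda p:(proj(d,d2w(p,D))-P).ravel(),[.6,-.1,-.3],loss='soft_l1')
p=r.x;print(p,np.round((proj(d,d2w(p,D))-P),2).tolist())
C=np.array([[277,338],[379,378],[317,228],[418,264]])/4+[199.6,139.6]
print(w2d(p,ray(d,C,.036)).round(1),w2d(p,ray(d,C,.036)).mean(0))
np.save("dock.npy",p)
E
```

```text
[ 0.61088052 -0.02786901 -0.33999345] [[0.29, 1.06], [-0.14, 0.2], [0.35, 0.21], [-0.24, -0.15], [0.58, -0.09], [-1.11, -1.85]]
[[-87.6 -21.6  36. ]
 [-88.2 -75.8  36. ]
 [-28.6 -20.8  36. ]
 [-27.7 -74.4  36. ]] [-58.05485366 -48.1685367   36.        ]
```

Emit:
drive_tool(rows=[[[0,0,0],0.13],[[0,0,0],0.13],[[0,0,0],0.13],[[0,0,0],0.13],[[0,0,0],0.13],[[0,0,0],0.1325]], jaw=0.3)

```text
t: 0.7
tool_pos: [0.2677, -0.5644, 0.3031]
tool_rot: [-3.094, 0.539, 0.001]
contact_force: [0.3, -0.2, 0.2]
opening: 0.06
grip_force: 0.0
```

Emit:
drive_tool(rows=[[[0.003,-0.04,0],0],[[0.004,-0.04,0],0],[[0.004,-0.04,0],0],[[0.004,-0.04,0],0],[[0.004,-0.04,0],0],[[0.004,-0.04,0],0],[[0.004,-0.04,0],0],[[0.004,-0.04,0],0],[[0.004,-0.04,0],0],[[0.001,-0.04,0],0]])

```text
t: 1.7
tool_pos: [0.4353, -0.1979, 0.3035]
tool_rot: [-3.096, 0.531, 0.0]
contact_force: [-0.0, -0.4, -1.4]
opening: 0.0597
grip_force: 0.0
```

Emit:
drive_tool(rows=[[[0,-0.04,0],0],[[0,-0.04,0.0],0],[[0,-0.04,0.0],0],[[0,-0.04,0.02],0],[[0,-0.04,0.02],0],[[0,-0.0187,0.03],0],[[0,0,0.03],0],[[0,0,0.02],0],[[0,0,0],0],[[0,0,0],0]])

```text
t: 2.7
tool_pos: [0.5077, 0.0066, 0.1838]
tool_rot: [3.096, -0.531, -0.001]
contact_force: [0.4, -0.1, -0.2]
opening: 0.0596
grip_force: 0.0
```

```bash
cat > st.py <<'E'
from h import *
from station import ctrl,vision
from scipy.spatial.transform import Rotation as Ro
def st():
    o=ctrl.get_obs();p=np.load("dock.npy");R=Ro.from_rotvec(o["tool_rot"]).as_matrix()
    print("t",o["t"],"dock",w2d(p,o["tool_pos"]).round(1),"yaw err",np.arctan2(R[1,0],R[0,0])-p[2],"z",R[:,2].round(3),"open",o["opening"],"F",np.round(o["contact_force"],2),"M",np.round(o["wrist_torque"],2),"q",np.round(o["q"],2))
E
python3 - <<'E'
from st import *
st()
for n in("wrist","top"):
    d=vision.get_image(n);np.savez(n+"1.npz",**d);im=d["image"]
    cv2.imwrite(f"pics/{n}1.png",im if n=="wrist" else cv2.resize(im[120:300,180:360],None,fx=3,fy=3))
E
```

```text
t 2.7 dock [[-108.7   -1.9  183.8]] yaw err 0.0002457679814201197 z [-0.001  0.    -1.   ] open 0.05962344932061744 F [ 0.42 -0.11 -0.19] M [ 0.03 -0.02 -0.01] q [-0.13 -0.12  1.99 -0.    1.27  1.78]
```

View pics/wrist1.png

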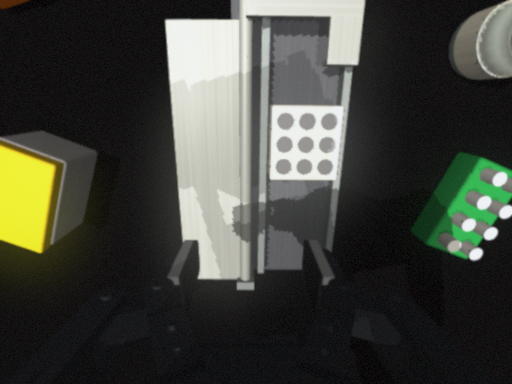

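The wrist view shows the bar on the left, with its back-left corner at (167,22), and the lane on the right. The cassette top corners are (272,106), (343,107), (336,181) and (270,180), and the lip front runs from (328,65) to (359,65). The fingers straddle the shaft. Next I compare this with my model.

Run:
```python
from h import *
d=np.load("wrist1.npz");p=np.load("dock.npy")
D=[[30,58,30],[-190,58,30],[0,-80,42],[0,-58,42],[-190,-18,20],[30,0,30]]
P=np.array([[167,22],[199,279],[359,65],[328,65],[259,272],[240,20]])
print(proj(d,d2w(p,D)).round(1).tolist())
C=[[272,106],[343,107],[270,180],[336,181]]
print(w2d(p,ray(d,C,.036)).round(1).tolist())
D=np.array(D)[[0,2,3]];P=P[[0,2,3]]
r=least_squares(lambda q:(proj(d,d2w(q,D))-P).ravel(),p);print(r.x,p,(r.x-p)*1000,r.fun.round(1))
print(w2d(r.x,ray(d,C,.036)).round(1).tolist())
im=d["image"][80:200,240:370];cv2.imwrite("pics/wc.png",cv2.resize(im,None,fx=4,fy=4,interpolation=2))
```

```text
[[165.6, 20.5], [187.6, 279.2], [358.5, 64.0], [327.8, 63.7], [265.1, 273.2], [246.2, 20.1]]
[[-29.1, -19.5, 36.0], [-29.6, -73.8, 36.0], [-87.7, -19.3, 36.0], [-88.5, -74.3, 36.0]]
[ 0.60990264 -0.02806662 -0.3391415 ] [ 0.61088052 -0.02786901 -0.33999345] [-0.97788285 -0.19761104  0.85195213] [-0.6 -0.   0.1  0.2  0.4 -0.1]
[[-28.3, -19.0, 36.0], [-28.8, -73.3, 36.0], [-86.9, -18.8, 36.0], [-87.7, -73.7, 36.0]]
```

Emit:
drive_tool(rows=[[[0,0,0.02],0],[[0,0,0.02],0],[[0,0,0.02],0],[[0,0,0.01],0],[[0,0,0.004],0],[[0,0,0.002],0],[[0,0,0.0],0]])

```text
t: 3.5
tool_pos: [0.5085, 0.0065, 0.1089]
tool_rot: [-3.096, 0.531, -0.003]
contact_force: [-0.0, -0.5, 0.1]
opening: 0.0598
grip_force: 0.0
```

Run:
```python
from st import *
st();print(ctrl.finger_overhang)
```

```text
t 3.5 dock [[-107.9   -1.7  108.9]] yaw err 0.0002482326976768201 z [ 0.002 -0.    -1.   ] open 0.059770341778941326 F [-0.04 -0.48  0.07] M [-0.01  0.01  0.02] q [-0.13 -0.02  2.03 -0.    1.12  1.78]
0.0726
```

Emit:
drive_tool(rows=[[[0,0,0.002],0],[[0,0,0.002],0],[[0,0,0.002],0],[[0,0,0.002],0],[[0,0,0],0]])

```text
t: 4.0
tool_pos: [0.5076, 0.0067, 0.0995]
tool_rot: [3.096, -0.531, -0.001]
contact_force: [-0.6, -0.4, 0.7]
opening: 0.0598
grip_force: 0.0
```

Emit:
drive_tool(rows=[[[0,0,0.002],0],[[0,0,0.002],0],[[0,0,0],0]])

```text
t: 4.3
tool_pos: [0.5081, 0.0066, 0.0961]
tool_rot: [-3.096, 0.531, -0.0]
contact_force: [-1.0, -0.3, 2.6]
opening: 0.0597
grip_force: 1.5
```

Emit:
drive_tool(rows=[[[0,0,0.002],0],[[0,0,0.002],0],[[0,0,0],0]])

```text
t: 4.6
tool_pos: [0.508, 0.0064, 0.092]
tool_rot: [3.096, -0.531, 0.0]
contact_force: [-1.9, -2.0, 5.5]
opening: 0.0597
grip_force: 2.3
```

Emit:
drive_tool(rows=[[[0,0,0.002],0],[[0,0,0.002],0],[[0,0,0],0]])

```text
t: 4.9
tool_pos: [0.5084, 0.0063, 0.0885]
tool_rot: [3.096, -0.531, 0.002]
contact_force: [-1.9, -1.4, 6.4]
opening: 0.0597
grip_force: 2.8
```

Run:
```python
from st import *
st()
a=vision.get_image("wrist")["image"]
d=vision.get_image("scene");np.savez("scene2.npz",**d);b=cv2.resize(d["image"][130:250,180:320],None,fx=2.8,fy=3.2)
cv2.imwrite("pics/p2.png",np.hstack([a[:, 100:480],b]) )
```

```text
t 4.9 dock [[-108.    -1.9   88.5]] yaw err 0.00015085495413480476 z [ 0.001 -0.001 -1.   ] open 0.059729454508179326 F [-1.91 -1.44  6.38] M [-0.06  0.28 -0.02] q [-0.13  0.02  2.04 -0.    1.08  1.78]
```

View pics/p2.png

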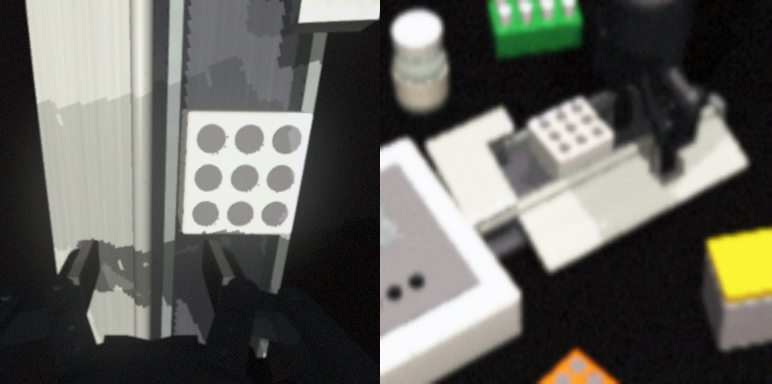

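The flap is up (lip raised at the upper right) and the lane finger stands between the rails behind the cassette. Now I push.

Emit:
drive_tool(rows=[[[0.004,0,0],0],[[0.004,0,0],0],[[0.004,0,0],0],[[0.004,0,0],0],[[0.004,0,0],0],[[0.004,0,0],0],[[0.004,0,0],0],[[0.004,0,0],0],[[0,0,0],0]])

```text
t: 5.9
tool_pos: [0.5377, -0.0031, 0.0877]
tool_rot: [-3.094, 0.531, 0.003]
contact_force: [-2.8, 1.4, 4.0]
opening: 0.0597
grip_force: 2.9
```

Run:
```python
from st import *
st()
a=vision.get_image("wrist")["image"]
d=vision.get_image("scene");np.savez("scene3.npz",**d);b=cv2.resize(d["image"][130:250,180:320],None,fx=2.8,fy=3.2)
cv2.imwrite("pics/p3.png",np.hstack([a[:, 100:480],b]) )
```

```text
t 5.9 dock [[-77.2  -1.   87.7]] yaw err 0.000138697901299778 z [-0.002  0.003 -1.   ] open 0.059744229145172634 F [-2.78  1.37  4.02] M [0.72 0.36 0.13] q [-0.15  0.09  1.97  0.    1.09  1.76]
```

View pics/p3.png

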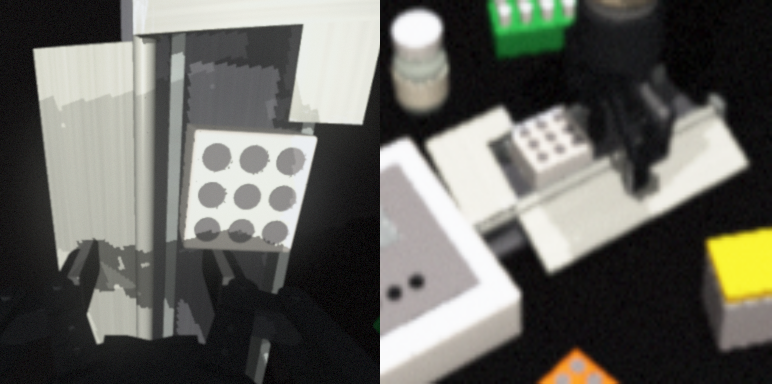

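Run:
```python
from st import *
d=vision.get_image("wrist");p=np.load("dock.npy")
print("cam",w2d(p,(-d["R"].T@d["t"]))) 
x=-77.2+11+30
for hz in (36,6):
  print(hz,(proj(d,d2w(p,[[x+sx*30,-48+sy*28,hz] for sx in(-1,1) for sy in (1,-1)]))-[100,0]).round(0).tolist())
a=d["image"][110:270,270:430]
cv2.imwrite("pics/p3b.png",cv2.resize(a,None,fx=3.7,fy=3.7,interpolation=2))
```

```text
cam [[  6.74916675  -2.26918528 157.24068209]]
36 [[186.0, 252.0], [295.0, 251.0], [191.0, 131.0], [318.0, 132.0]]
6 [[180.0, 226.0], [271.0, 226.0], [184.0, 125.0], [286.0, 126.0]]
```

View pics/p3b.png

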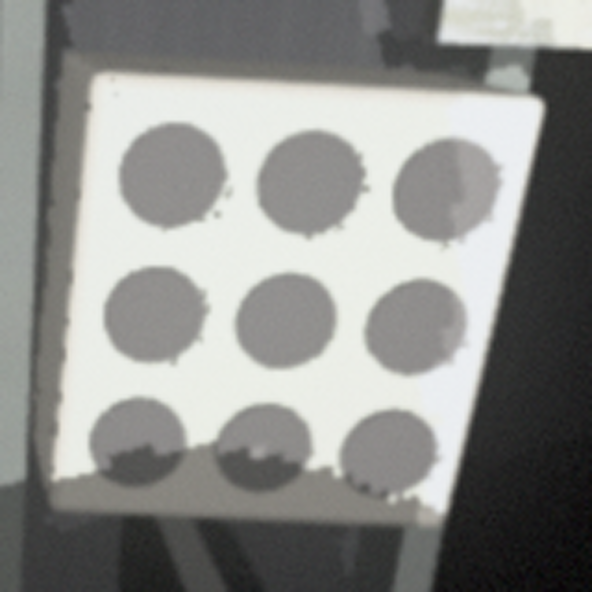

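The corners match the predicted upright cassette to within a few pixels. It is level, with only a small yaw within the rail play, and the dark strip is shadow. I continue the push.

Emit:
drive_tool(rows=[[[0.004,0,0],0],[[0.004,0,0],0],[[0.004,0,0],0],[[0.004,0,0],0],[[0.004,0,0],0],[[0.004,0,0],0],[[0,0,0],0]])

```text
t: 6.75
tool_pos: [0.5606, -0.0116, 0.0878]
tool_rot: [-3.095, 0.531, 0.001]
contact_force: [-2.6, 4.4, 3.9]
opening: 0.0598
grip_force: 2.8
```

Emit:
drive_tool(rows=[[[0.004,0,0],0],[[0.004,0,0],0],[[0.004,0,0],0],[[0.004,0,0],0],[[0.004,0,0],0],[[0.004,0,0],0],[[0,0,0],0]])

```text
t: 7.45
tool_pos: [0.5833, -0.0198, 0.0878]
tool_rot: [-3.096, 0.531, 0.001]
contact_force: [-2.3, 3.5, 5.1]
opening: 0.0598
grip_force: 2.7
```

Run:
```python
from st import *
st()
a=vision.get_image("wrist")["image"]
d=vision.get_image("scene");b=cv2.resize(d["image"][130:250,180:320],None,fx=2.8,fy=3.2)
cv2.imwrite("pics/p4.png",np.hstack([a[:, 100:480],b]) )
```

```text
t 7.45 dock [[-28.8  -1.6  87.8]] yaw err 0.000217547243773486 z [-0.     0.001 -1.   ] open 0.05979462215114904 F [-2.27  3.51  5.11] M [0.72 0.38 0.11] q [-0.16  0.19  1.86  0.    1.1   1.75]
```

View pics/p4.png

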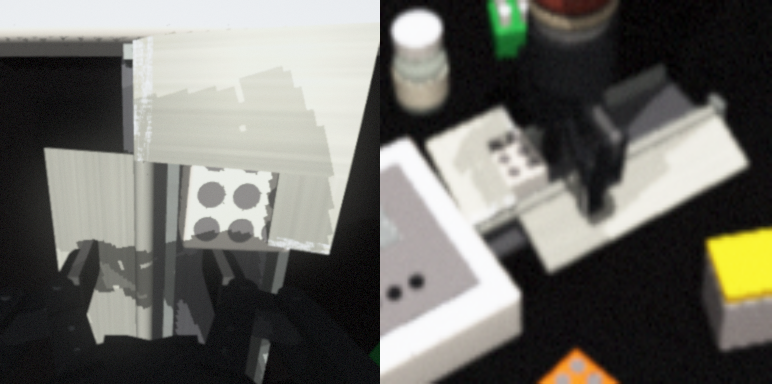

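The cassette is sliding under the raised lip and roof, with its rear edge at about row 248 in the wrist view. About 30 mm remains.

Emit:
drive_tool(rows=[[[0.004,0,0],0],[[0.004,0,0],0],[[0.004,0,0],0],[[0.004,0,0],0],[[0.004,0,0],0],[[0.004,0,0],0],[[0,0,0],0]])

```text
t: 8.25
tool_pos: [0.604, -0.0272, 0.0876]
tool_rot: [-3.095, 0.533, 0.011]
contact_force: [-11.8, 5.5, 11.1]
opening: 0.0598
grip_force: 8.9
```

Emit:
drive_tool(rows=[[[0.002,0,0],0],[[0.002,0,0],0],[[0.002,0,0],0],[[0,0,0],0]])

```text
t: 8.65
tool_pos: [0.6051, -0.0275, 0.0872]
tool_rot: [-3.093, 0.534, 0.035]
contact_force: [-31.9, 11.7, 27.5]
opening: 0.0602
grip_force: 20.6
```

Run:
```python
from st import *
st()
d=vision.get_image("wrist");a=d["image"];p=np.load("dock.npy")
print((proj(d,d2w(p,[[0,-58,42],[4,-20,36],[12,-20,36],[12,-76,36]]))-[100,0]).round())
d=vision.get_image("scene");b=cv2.resize(d["image"][130:250,180:320],None,fx=2.8,fy=3.2)
cv2.imwrite("pics/p5.png",np.hstack([a[:, 100:480],b]) )
```

```text
t 8.65 dock [[-5.5 -1.5 87.2]] yaw err -0.002012092649740005 z [-0.021  0.007 -1.   ] open 0.0602156021350612 F [-31.88  11.67  27.51] M [ 1.84  4.45 -0.73] q [-0.17  0.24  1.79  0.    1.13  1.74]
[[262. 266.]
 [184. 253.]
 [185. 239.]
 [297. 238.]]
```

View pics/p5.png

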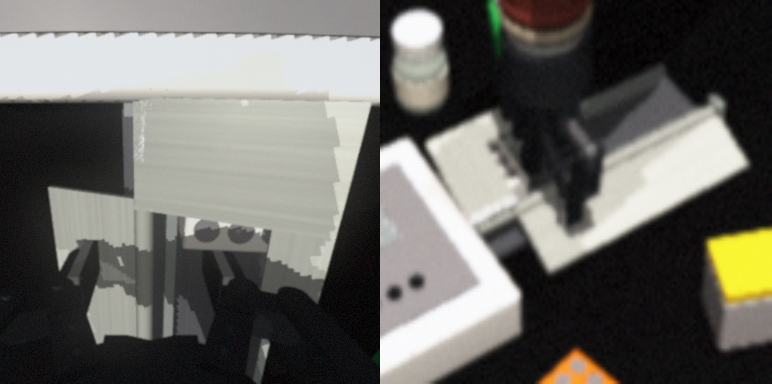

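The push is blocked at tool x of about -5.5. The cassette's rear edge (row 250) is at dock x of about 6, so its centre is at about 36. That is not the back stop: the right finger's knuckle at (305,300) is against the raised lip corner. I back off, lower the flap a little and shift left for clearance.

Emit:
drive_tool(rows=[[[-0.004,0,0],0],[[-0.004,0,0],0],[[-0.002,0,0],0],[[0,0,0],0]])

```text
t: 9.15
tool_pos: [0.6031, -0.0267, 0.0888]
tool_rot: [-3.096, 0.531, -0.005]
contact_force: [0.9, 3.3, 4.3]
opening: 0.0602
grip_force: 2.6
```

Emit:
drive_tool(rows=[[[0,-0.002,0],0],[[0,-0.002,-0.002],0],[[0,-0.002,-0.0015],0],[[0,0,0],0],[[0,0,0],0]], jaw=0.38)

```text
t: 9.65
tool_pos: [0.6048, -0.0221, 0.0919]
tool_rot: [3.094, -0.531, 0.002]
contact_force: [0.1, -1.4, 5.6]
opening: 0.0531
grip_force: 2.2
```

Run:
```python
from st import *
st()
d=vision.get_image("wrist");a=d["image"];p=np.load("dock.npy")
for x in (0,4,8,12): print(x,(proj(d,d2w(p,[[x,-20,36],[x,-50,36]]))).round(0).tolist())
cv2.imwrite("pics/p6.png",cv2.resize(a[180:384,230:480],None,fx=3,fy=2.9,interpolation=2))
```

```text
t 9.65 dock [[-7.6  3.4 91.9]] yaw err 0.0003925571454166943 z [ 0.001 -0.002 -1.   ] open 0.05308564517017967 F [ 0.08 -1.4   5.58] M [-0.23 -0.03  0.01] q [-0.16  0.23  1.8  -0.    1.11  1.75]
0 [[292.0, 253.0], [349.0, 253.0]]
4 [[293.0, 247.0], [350.0, 246.0]]
8 [[293.0, 240.0], [351.0, 240.0]]
12 [[294.0, 233.0], [352.0, 233.0]]
```

View pics/p6.png

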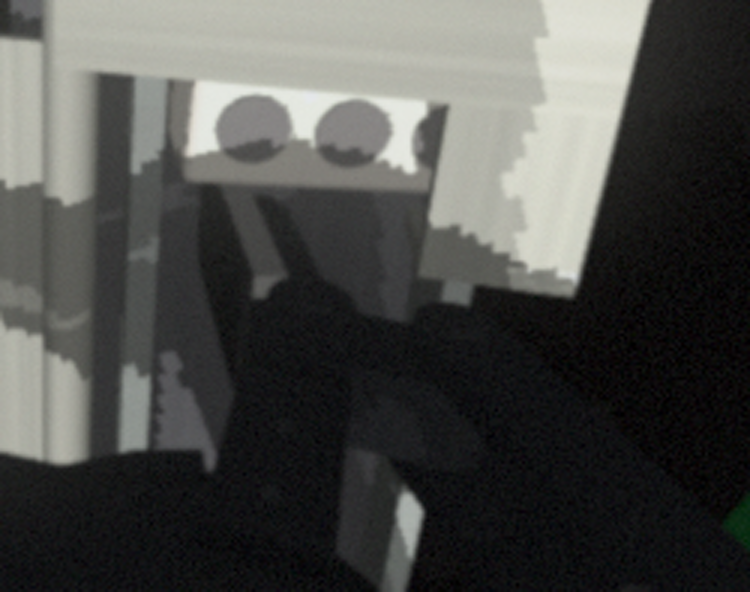

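The cassette's rear edge at row 244 puts it at dock x of about 6, and it is square. There is now a gap between the knuckle and the lip. I raise slightly (the flap stays open) and push gently.

Emit:
drive_tool(rows=[[[0,0,-0.0015],0],[[0.002,0,0],0],[[0.001,0,0],0],[[0.001,0,0],0],[[0,0,0],0]])

```text
t: 10.2
tool_pos: [0.6068, -0.0219, 0.0922]
tool_rot: [-3.096, 0.531, 0.006]
contact_force: [-4.8, 1.8, 6.4]
opening: 0.0531
grip_force: 3.2
```

Emit:
drive_tool(rows=[[[0.001,0,0],0],[[0.001,0,0],0],[[0,0,0],0]])

```text
t: 10.5
tool_pos: [0.6083, -0.0219, 0.0921]
tool_rot: [-3.095, 0.531, 0.009]
contact_force: [-5.4, 3.4, 7.3]
opening: 0.0531
grip_force: 4.1
```

Emit:
drive_tool(rows=[[[0.001,0,0],0],[[0.001,0,0],0],[[0,0,0],0]])

```text
t: 10.8
tool_pos: [0.6101, -0.0222, 0.092]
tool_rot: [-3.094, 0.531, 0.009]
contact_force: [-6.3, 4.6, 7.8]
opening: 0.053
grip_force: 4.3
```

Emit:
drive_tool(rows=[[[0.001,0,0],0],[[0.001,0,0],0],[[0,0,0],0]])

```text
t: 11.1
tool_pos: [0.612, -0.023, 0.092]
tool_rot: [-3.095, 0.531, 0.009]
contact_force: [-6.5, 4.4, 6.5]
opening: 0.0532
grip_force: 3.9
```

Run:
```python
from st import *
st()
```

```text
t 11.1 dock [[-0.6  5.  92. ]] yaw err 0.0003869994771119045 z [-0.005  0.003 -1.   ] open 0.05316986586255321 F [-6.51  4.4   6.52] M [ 0.7   0.94 -0.06] q [-0.16  0.24  1.78  0.    1.12  1.75]
```

Push is good: cassette centre is at about 40. I back off, then release the bar slowly.

Emit:
drive_tool(rows=[[[-0.003,0,0],0],[[-0.003,0,0],0],[[-0.002,0,0],0],[[0,0,-0.002],0],[[0,0,-0.003],0],[[0,0,-0.004],0],[[0,0,-0.004],0],[[0,0,-0.004],0],[[0,0,0],0]])

```text
t: 12.0
tool_pos: [0.606, -0.0218, 0.1102]
tool_rot: [3.096, -0.531, 0.0]
contact_force: [-0.7, -0.5, 0.4]
opening: 0.0531
grip_force: 0.0
```

Emit:
drive_tool(rows=[[[0,0,-0.01],0],[[0,0,-0.02],0],[[0,0,-0.03],0],[[-0.02,0,-0.03],0],[[-0.03,0,-0.03],0],[[-0.03,0,-0.02],0],[[-0.03,0,0],0],[[0,0,0],0]])

```text
t: 12.8
tool_pos: [0.5002, 0.0159, 0.2509]
tool_rot: [-3.096, 0.529, -0.001]
contact_force: [0.8, -0.1, -1.2]
opening: 0.0531
grip_force: 0.0
```

Run:
```python
from st import *
st()
d=vision.get_image("wrist");p=np.load("dock.npy")
print(proj(d,d2w(p,[[0,-80,42],[0,-58,42],[30,-58,42],[12,-20,36],[10,-20,36],[30,58,30]])).round(0).tolist())
b=vision.get_image("scene")["image"]
cv2.imwrite("pics/p7.png",np.hstack([cv2.resize(d["image"][:300,130:430],(420,420)),cv2.resize(b[110:250,190:320],(380,420))]))
```

```text
t 12.8 dock [[-118.9    4.4  250.9]] yaw err 0.0015133114790740199 z [ 0.001  0.    -1.   ] open 0.053064792295044676 F [ 0.83 -0.14 -1.24] M [-0.03 -0.03  0.04] q [-0.12 -0.21  1.95  0.    1.4   1.79]
[[340.0, 62.0], [316.0, 61.0], [319.0, 25.0], [275.0, 48.0], [275.0, 50.0], [193.0, 28.0]]
```

View pics/p7.png

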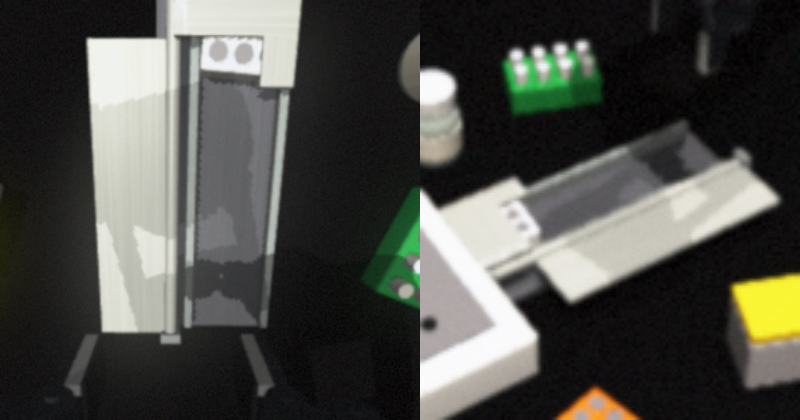

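The flap is shut: the lip edge is at row 62 in the wrist picture, as predicted for shut. The cassette's rear edge at row 52 puts it at dock x of about 9, so the centre is at about 39, inside 34 to 46. The bystanders are in place and the robot is clear.

```bash
python3 -c "
from station import ctrl
print(ctrl.finish_job())"
```

```text
the job is handed in; nothing more can be done
None
```

The white cassette is in the bay at about dock x 39 (allowed 34 to 46), the flap is shut behind it, the arm is clear, and the job is handed in; during the push the gripper's knuckle briefly pressed the raised lip (about 34 N horizontal, 44 N total at the wrist) before I backed off and repositioned.

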